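# Press the loose socket-box cover home

### The arm

A 6-joint arm with a two-finger parallel gripper is mounted at the origin on the work surface. World frame = base frame: x ahead of the robot, y to its left, z up, the work surface at z = 0. Lengths are in m, angles in rad, forces in N, time in s.
With the tool pointing down it reaches from about 0.35 to 0.775 m from the base axis. Payload 7.3 kg.
Tool frame: the origin (TCP) lies between the finger pads; the fingertips stand 17 mm ahead of it and the grasp point (between the pads) lies 2 mm behind it; z points along the fingers, y is the line along which they close (so a half turn about z gives the same grasp; the last joint's range is limited). The gripper opens to 92 mm and grips with 3 to 60 N. Pads are 19 mm wide; open, the fingers measure 130 mm over their backs; the gripper's body (75 mm by 190 mm) begins 47 mm behind the grasp point.
Start: joints at [1.08, 0.342, 1.524, -0, 1.275, -0.146], TCP at [0.177, 0.494, 0.244] pointing down, gripper open.
Joint ranges: [-2.53, 2.53], [-0.77, 2.02], [0.04, 2.7], [-1, 4.14], [0.28, 2.66], [-3.11, 3.11]. Speed limits (rad/s): [2.57, 2.57, 3.14, 3.14, 3.14, 3.14].

### API

Orientations are given as a rotation vector (axis times angle).
In Python, from cell import ctrl, vision, models gives the robot as it stands.
- The arm moves only by the tool send_rows, never from a script. Its argument "steps" is a list of rows, each an object of numbers: "wx", "wy", "wz": the turn, a rotation vector about the tool's x, y, z in rad; "tx", "ty", "tz": the shift along the tool's x, y, z in m; "gripper": the opening, from 0 (shut) to 1 (fully open). In form: [{"wx": .., "wy": .., "wz": .., "tx": .., "ty": .., "tz": .., "gripper": ..}, ...]. A call has 1 to 20 rows; each row is the pose to reach, as a shift and turn from the pose commanded when the call began, along the tool's axes at that moment; what a row does not reach only later rows make up. A row lasts 1/12 s, in which the tool goes at most 41.7 mm and 7.16 degrees, less where a joint would pass 70% of its speed; a pose out of reach is approached as far as the arm can. A call with a gripper value outside its range is refused whole. The fingers move at their own pace and stop on an object; "grip_force" is the grip in N (left out, the last holds). Time passes only in rows, so rows that repeat a pose let the fingers close. It gives the time, the measured TCP pose, the force, the opening and the grip force at its end, in the units of the state.
- ctrl.get_state(): the state, without advancing time (a new reading comes with each control period).
- vision.grab_frame(name): name is "side" or "top"; returns a dict with "img" (400x640x3 uint8, red, green, blue), "fx", "fy", "cx", "cy" (pixels), "view" (4x4, takes a point from world to camera coordinates). Camera axes: x right, y up, looking along -z (the intrinsics and any distortion apply to the point x, -y, -z); pixel columns grow to the right and rows downward; lengths in m; the calibration is good to about 2 mm. A picture is of the moment at which its call begins. There is no depth.
- ctrl.close_job(): hands the job in; it is judged then, once.
Trained networks look in the newest picture that a camera, given by its name, has taken for a name from the list of things; names that differ only in an ending like _2 or _b are one class to them, and where a whole thing is asked for, a point or a joint stands for the part that bears it (a point fixed in the world has none). Each returns a list of dicts, best first, with "conf" (0 to 1); they miss things now and then, are a little off and sometimes report something else, mostly with a low value. They report only what shows in the picture. A call takes as long as a camera call. They do not tell look-alikes from the thing itself.
- models.cut_out(camera, target): "region" (400x640 bool, what is visible of it) and "xy" ([column, row] in pixels, amid what is visible of it).
- models.landmark_of(camera, target): "xy" ([column, row] in pixels: a listed point, or the origin of a listed thing).
The state is a dict: "t": time; "q": joint angles; "qvel": joint speeds; "joint_efforts": joint torques, N m; "ee_pos": TCP position; "orientation": TCP orientation; "wrist_force": force on the tool from outside, world axes, zero at the start; "wrist_torque": the same for the moment, N m; "grip_width": finger opening in m; "finger_force": force on a finger pad.
Only numpy, scipy, OpenCV 4.12 (cv2) and the standard library are available. Lean on these libraries where they do the work, as an engineer would, in place of code of your own. Each camera call takes 0.05 s, during which the arm holds its last target. There are 200 camera calls.

### The job

One of the four white cover plates on the two desk socket boxes has come loose on its pad: press with closed fingertips on the covers near an edge to find the one that rocks, then press that cover down in its middle until it sits level on its stop. Finish while still holding it pressed down there, so that its adhesive pad can take. Only press: do not pick up any cover, and leave the other things on the desk where they are.

Things in the scene. Friction and masses are not known exactly. Their poses are not given: they have to be found in the camera images.
- box_left: left of the robot's middle: in mm: black socket box fixed to the desk, 100 (x) x 196 (y) x 32 high, origin at the centre of its underside; two square recesses 79 wide, centred at y = +46 and y = -46 in its frame, rim 32 above the desk, recess floor 23 above the desk
- box_right: right of the robot's middle: in mm: black socket box fixed to the desk, 100 (x) x 196 (y) x 32 high, origin at the centre of its underside; two square recesses 79 wide, centred at y = +46 and y = -46 in its frame, rim 32 above the desk, recess floor 23 above the desk
- cover_1_top (a point): centre of the top face of a plain white cover plate, 76 x 76 x 10 mm thick, in the left box, its end farther to the left (+y of the box); sides along the box's x and y, z up. At rest all four covers lie level, tops 38 mm above the desk, 6 proud of the rim. They look alike; three stand on hard pads and give less than 1.5 mm, one on a springy pad
- cover_1: the same plate as point cover_1_top, origin at its underside's centre. If it is the loose one: 2 to 5 N applied 28 mm off centre towards an edge tips it 0.05 to 0.16 rad and lowers that spot 2 to 4 mm (level again when let go); pressed in its middle it sinks 5 mm to the recess floor, its stop (top 33 mm above the desk), needing about 8 N
- cover_2_top (a point): centre of the top face of a plain white cover plate, 76 x 76 x 10 mm thick, in the left box, its end to the right (-y of the box); sides along the box's x and y, z up. At rest all four covers lie level, tops 38 mm above the desk, 6 proud of the rim. They look alike; three stand on hard pads and give less than 1.5 mm, one on a springy pad
- cover_2: the same plate as point cover_2_top, origin at its underside's centre. If it is the loose one: 2 to 5 N applied 28 mm off centre towards an edge tips it 0.05 to 0.16 rad and lowers that spot 2 to 4 mm (level again when let go); pressed in its middle it sinks 5 mm to the recess floor, its stop (top 33 mm above the desk), needing about 8 N
- cover_3_top (a point): centre of the top face of a plain white cover plate, 76 x 76 x 10 mm thick, in the right box, its end to the left (+y of the box); sides along the box's x and y, z up. At rest all four covers lie level, tops 38 mm above the desk, 6 proud of the rim. They look alike; three stand on hard pads and give less than 1.5 mm, one on a springy pad
- cover_3: the same plate as point cover_3_top, origin at its underside's centre. If it is the loose one: 2 to 5 N applied 28 mm off centre towards an edge tips it 0.05 to 0.16 rad and lowers that spot 2 to 4 mm (level again when let go); pressed in its middle it sinks 5 mm to the recess floor, its stop (top 33 mm above the desk), needing about 8 N
- cover_4_top (a point): centre of the top face of a plain white cover plate, 76 x 76 x 10 mm thick, in the right box, its end farther to the right (-y of the box); sides along the box's x and y, z up. At rest all four covers lie level, tops 38 mm above the desk, 6 proud of the rim. They look alike; three stand on hard pads and give less than 1.5 mm, one on a springy pad
- cover_4: the same plate as point cover_4_top, origin at its underside's centre. If it is the loose one: 2 to 5 N applied 28 mm off centre towards an edge tips it 0.05 to 0.16 rad and lowers that spot 2 to 4 mm (level again when let go); pressed in its middle it sinks 5 mm to the recess floor, its stop (top 33 mm above the desk), needing about 8 N
- tape_roll: roll of clear tape lying flat, 54 across, 19 high (mm), origin at the centre of its underside; to be left alone
- highlighter: flat pen lying, 120 x 24 x 17 high (mm), origin at the centre of its underside; to be left alone
- note_cube: block of note paper 76 x 76 x 35 high (mm), origin at the centre of its underside; to be left alone
- stapler: black stapler 40 x 140 x 41 high (mm), origin at the centre of its underside; to be left alone
- mug: white mug, 80 across, 92 high (mm), origin at the centre of its underside; to be left alone
- pen_cup: dark metal cup with pens, 76 across, cup 100 high, pens to 150 (mm), origin at the centre of its underside; to be left alone
- eraser: white eraser 45 x 22 x 13 high (mm), origin at the centre of its underside; to be left alone
Not all that is in view belongs to the job. Leave any green or orange look-alike of the cover_2 alone. What is shaped like the cover_4 but red is not meant.

How it is judged:
By the outcome, as a careful person would: the job done as asked, in the order asked, and still so for the second after the job is handed in, while the arm keeps its last pose, push and grip.
It also fails if it takes over 54 s, if anything falls off the work surface, if the arm or the gripper's body presses on something with over 40 N, if the wrist force passes 120 N, or if a joint passes its speed limit or range.

## Working session

There is one attempt and no reset: what is moved stays moved. The work goes in short steps, Python scripts to look and compute and a tool call to move; the robot and the scene stay as the last step left them, time stands still between calls to the robot, and variables do not carry over. Pictures are saved under pics/ and viewed, at most 10 in all, crops included, and the job is handed in when it is done.

Besides the shell and the picture viewer there is one more tool, called after "Request:" as name([rows], argument=value, ...), one row to a line, values as JSON. send_rows: Moves the arm, as the interface text tells. Its arguments: {"type":"object","properties":{"steps":{"type":"array","items":{"type":"object","properties":{"wx":{"type":"number"},"wy":{"type":"number"},"wz":{"type":"number"},"tx":{"type":"number"},"ty":{"type":"number"},"tz":{"type":"number"},"gripper":{"type":"number"}}}},"grip_force":{"type":"number"}},"required":["steps"]}

```bash
mkdir -p pics; ls
cat > h.py <<'E'
import numpy as np, cv2
from cell import ctrl, vision, models
def ray(f,xy):
    V=np.array(f["view"]);R=V[:3,:3];o=-R.T@V[:3,3]
    d=np.array([(xy[0]-f["cx"])/f["fx"],-(xy[1]-f["cy"])/f["fy"],-1.]);return o,R.T@d
def at_z(f,xy,z):
    o,d=ray(f,xy);return o+d*(z-o[2])/d[2]
def proj(f,p):
    V=np.array(f["view"]);c=V[:3,:3]@np.array(p)+V[:3,3]
    return [f["cx"]+f["fx"]*c[0]/-c[2], f["cy"]-f["fy"]*c[1]/-c[2]]
E
python3 - <<'E'
from h import *
s=ctrl.get_state();print(s)
for n in("top","side"):
    f=vision.grab_frame(n);cv2.imwrite(f"pics/{n}0.png",f["img"][...,::-1]);print(n,{k:v for k,v in f.items() if k!="img"})
    for t in ["cover_1_top","box_left"]:
        for r in models.landmark_of(n,t):
            print(t,round(r["conf"],2),np.round(r["xy"],1),np.round(at_z(f,r["xy"],.038 if "cover" in t else 0),4))
E
```

```text
pics
{'t': 0.0, 'q': array([ 1.07998874e+00,  3.42723899e-01,  1.52505040e+00,  1.18222882e-05,
        1.27541014e+00, -1.45987878e-01]), 'qvel': array([ 0.00026783, -0.00022673, -0.00011013, -0.00031397, -0.00139031,
       -0.00102034]), 'joint_efforts': array([-3.59577016e-04, -4.31243455e+01, -2.44218367e+01,  7.17697316e-02,
        5.57684444e-02, -5.84697295e-05]), 'ee_pos': array([0.17724365, 0.49375128, 0.24303269]), 'orientation': array([-5.38879974e-01, -3.09451273e+00,  2.36875793e-03]), 'wrist_force': array([ 0.27313292, -0.0077889 ,  0.47818884]), 'wrist_torque': array([-0.01343836,  0.00347714, -0.0036306 ]), 'finger_force': 0.0, 'grip_width': 0.09188880590695724}
top {'fx': 455.5010161250439, 'fy': 455.5010161250439, 'cx': 318.3285281941963, 'cy': 197.6631270174722, 'view': array([[ 0.05823751, -0.99829811,  0.00304462, -0.04249825],
       [ 0.97671011,  0.05760848,  0.20668486, -0.57625462],
       [-0.2065085 , -0.0090631 ,  0.97840283, -1.30742645],
       [ 0.        ,  0.        ,  0.        ,  1.        ]])}
cover_1_top 0.94 [218.3 213.3] [0.5163 0.2911 0.038 ]
box_left 0.76 [234.9 211.8] [0.5302 0.2487 0.    ]
side {'fx': 429.9065802679234, 'fy': 429.9065802679234, 'cx': 325.5739760560935, 'cy': 200.37893161122477, 'view': array([[ 0.74158161, -0.67065289, -0.01677549, -0.43578014],
       [ 0.40244792,  0.4247262 ,  0.81095211, -0.25005987],
       [-0.53674239, -0.60813843,  0.584872  , -0.95532064],
       [ 0.        ,  0.        ,  0.        ,  1.        ]])}
cover_1_top 0.9 [250.7 163.5] [0.529  0.2972 0.038 ]
cover_1_top 0.55 [272.9 173.5] [0.5451 0.1979 0.038 ]
box_left 0.65 [259.9 177.3] [0.5341 0.2596 0.    ]
box_left 0.22 [421.2 316.1] [ 0.4657 -0.4449  0.    ]
```

View pics/top0.png

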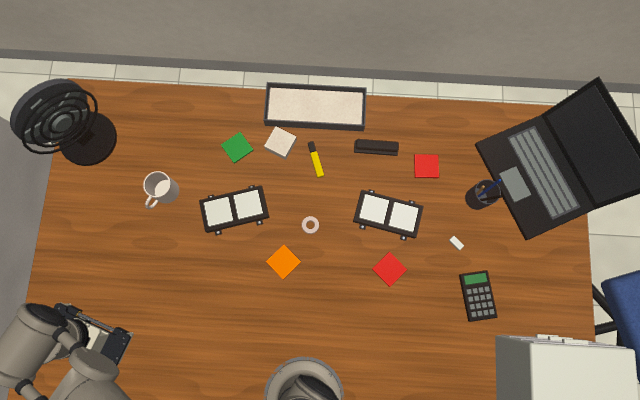

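View pics/side0.png

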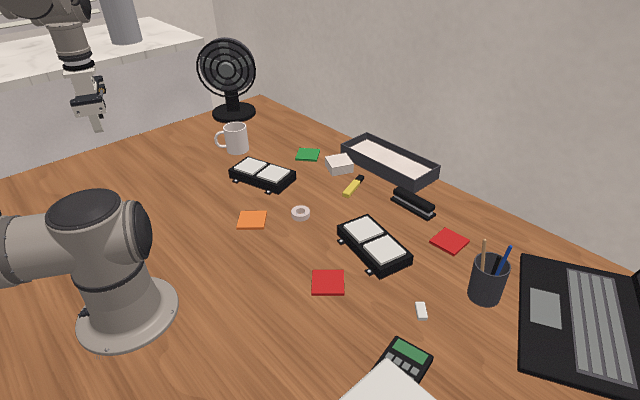

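The top picture shows the left box's covers at about (218,212) and (248,205), and the right box's at (373,209) and (404,217). Things that could be mistaken for covers are the note cube (280,142), green plate (237,147), orange plate (283,262), red plates (427,166) and (389,268), and the eraser (457,242). I choose the four white plates in the black boxes. Next I measure them by segmentation.

```bash
cat > meas.py <<'E'
from h import *
g={"top":[(218,212),(248,205),(373,209),(404,217)],"side":[(250,165),(273,174),(362,230),(385,250)]}
out={}
crops=[]
for n in g:
    f=vision.grab_frame(n);im=f["img"]
    m=((im.min(2)>150)&(im.max(2).astype(int)-im.min(2)<40)).astype(np.uint8)
    k,lab,st,ce=cv2.connectedComponentsWithStats(m,connectivity=4)
    for i,(x,y) in enumerate(g[n]):
        l=lab[y,x]; c=ce[l]
        cs,_=cv2.findContours((lab==l).astype(np.uint8),cv2.RETR_EXTERNAL,cv2.CHAIN_APPROX_NONE)
        w=np.array([at_z(f,p[0],.038)[:2] for p in cs[0]]).astype(np.float32)*1000
        r=cv2.minAreaRect(w)
        out[n,i]=np.array(r[0]); print(n,i+1,"pix",c.round(1),st[l][4],"centroid",(at_z(f,c,.038)*1000).round(1),"rect",np.round(r[0],1),np.round(r[1],1),round(r[2],1))
    a,b=((180,170),(440,250)) if n=="top" else ((220,140),(420,290))
    cv2.imwrite(f"pics/crop_{n}.png",cv2.resize(im[a[1]:b[1],a[0]:b[0],::-1],None,fx=3,fy=3,interpolation=cv2.INTER_CUBIC))
for t in ["cover_1_top","cover_1","tape_roll"]:
  for n in g:
    print(t,n,[(round(r["conf"],2),np.round(r["xy"],1).tolist()) for r in models.landmark_of(n,t)])
E
python3 meas.py
```

```text
top 1 pix [218. 211.] 598 centroid [523.4 292.7  38. ] rect [523.7 292.6] [74.3 74.6] 17.3
top 2 pix [247.7 203.8] 591 centroid [550.8 204.8  38. ] rect [550.9 204.9] [74.3 74.5] 17.7
top 3 pix [373.9 208.5] 601 centroid [ 558.8 -179.1   38. ] rect [ 559.1 -179. ] [75.  74.6] 78.2
top 4 pix [403.4 216.5] 602 centroid [ 539.6 -268.9   38. ] rect [ 539.8 -269.1] [74.7 74.6] 77.9
side 1 pix [250.1 165.3] 299 centroid [521.4 289.3  38. ] rect [521.3 289.1] [77.6 82.2] 17.4
side 2 pix [273.1 172.6] 326 centroid [548.6 201.6  38. ] rect [548.5 201.8] [77.4 80.5] 16.7
side 3 pix [363.2 228.1] 539 centroid [ 556.7 -181.6   38. ] rect [ 557.2 -180.5] [76.1 75.7] 77.9
side 4 pix [384.1 248.6] 653 centroid [ 537.  -271.5   38. ] rect [ 538.2 -270.4] [76.1 75.5] 78.1
cover_1_top top [(0.94, [215.9, 210.2]), (0.64, [400.9, 217.6])]
cover_1_top side [(0.83, [250.9, 161.8]), (0.43, [484.7, 294.6])]
cover_1 top [(0.96, [391.7, 269.3]), (0.93, [218.2, 213.5]), (0.83, [372.9, 210.5]), (0.8, [404.1, 219.7]), (0.79, [237.5, 147.4]), (0.71, [427.1, 165.9]), (0.57, [281.8, 260.9]), (0.16, [309.5, 228.2])]
cover_1 side [(0.93, [446.9, 242.4]), (0.92, [248.3, 163.6]), (0.89, [327.8, 281.9]), (0.86, [359.9, 231.0]), (0.84, [305.2, 153.6]), (0.72, [299.9, 215.5]), (0.71, [384.2, 249.2]), (0.61, [272.8, 175.6]), (0.57, [251.4, 222.1]), (0.26, [237.7, 148.0])]
tape_roll top [(0.78, [310.5, 225.4]), (0.37, [399.6, 213.2])]
tape_roll side [(0.65, [299.7, 215.2])]
```

View pics/crop_top.png

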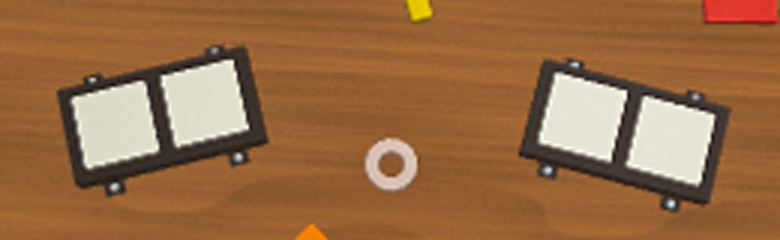

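The crop confirms two black boxes with two white plates each. The pixel fits agree with the 92 mm spacing. Now I work out the move to the near edge of cover 1.

```bash
cat >> h.py <<'E'
from scipy.spatial.transform import Rotation as Ro
C={1:(522.5,291.),2:(549.5,203.3),3:(558.,-180.),4:(538.8,-269.9)}
YAW={1:17.3,2:17.3,3:-12.05,4:-12.05}
def go(i,off,tipz,s=None,p=None,yaw=None):
    """rel tool shift to put the tip at cover i, off mm along box x, tip height tipz mm"""
    s=s or ctrl.get_state();R=Ro.from_rotvec(s["orientation"]).as_matrix()
    a=np.radians(YAW[i]);t=np.array([*(np.array(C[i])+off*np.array([np.cos(a),np.sin(a)])),tipz+17])/1000
    Rt=np.array([[-np.cos(a),-np.sin(a),0],[-np.sin(a),np.cos(a),0],[0,0,-1]]).T.copy()
    Rt=np.column_stack([[-np.cos(a),-np.sin(a),0],[-np.sin(a),np.cos(a),0],[0,0,-1]])
    print("cover",i,"target",t.round(4),"shift",(R.T@(t-s["ee_pos"])).round(4),"turn",Ro.from_matrix(R.T@Rt).as_rotvec().round(4))
E
python3 -c "
from h import *
go(1,-28,130);go(1,-28,46)
f=vision.grab_frame('top')
for p in [(157,187),(482,195),(280,142),(310,225)]: print(at_z(f,p,.0).round(3))"
```

```text
cover 1 target [0.4958 0.2827 0.147 ] shift [-0.371  -0.0914  0.0968] turn [ 1.000e-04  1.000e-04 -6.468e-01]
cover 1 target [0.4958 0.2827 0.063 ] shift [-0.371  -0.0914  0.1808] turn [ 1.000e-04  1.000e-04 -6.468e-01]
[0.595 0.501 0.   ]
[ 0.629 -0.522  0.   ]
[0.766 0.126 0.   ]
[0.503 0.013 0.   ]
```

Request:
send_rows([
  {"tx": -0.371,"ty": -0.0914,"tz": 0.0968,"wz": -0.6468,"gripper": 0},
  {"tx": -0.371,"ty": -0.0914,"tz": 0.0968,"wz": -0.6468,"gripper": 0},
  {"tx": -0.371,"ty": -0.0914,"tz": 0.0968,"wz": -0.6468,"gripper": 0},
  {"tx": -0.371,"ty": -0.0914,"tz": 0.0968,"wz": -0.6468,"gripper": 0},
  {"tx": -0.371,"ty": -0.0914,"tz": 0.0968,"wz": -0.6468,"gripper": 0},
  {"tx": -0.371,"ty": -0.0914,"tz": 0.0968,"wz": -0.6468,"gripper": 0},
  {"tx": -0.371,"ty": -0.0914,"tz": 0.0968,"wz": -0.6468,"gripper": 0},
  {"tx": -0.371,"ty": -0.0914,"tz": 0.0968,"wz": -0.6468,"gripper": 0},
  {"tx": -0.371,"ty": -0.0914,"tz": 0.0968,"wz": -0.6468,"gripper": 0},
  {"tx": -0.371,"ty": -0.0914,"tz": 0.0968,"wz": -0.6468,"gripper": 0},
  {"tx": -0.371,"ty": -0.0914,"tz": 0.0968,"wz": -0.6468,"gripper": 0},
  {"tx": -0.371,"ty": -0.0914,"tz": 0.0968,"wz": -0.6468,"gripper": 0},
  {"tx": -0.371,"ty": -0.0914,"tz": 0.0968,"wz": -0.6468,"gripper": 0},
  {"tx": -0.371,"ty": -0.0914,"tz": 0.0968,"wz": -0.6468,"gripper": 0},
  {"tx": -0.371,"ty": -0.0914,"tz": 0.0968,"wz": -0.6468,"gripper": 0},
  {"tx": -0.371,"ty": -0.0914,"tz": 0.0968,"wz": -0.6468,"gripper": 0},
], grip_force=10)

```text
invalid input at $.steps[0]: expected keys wx, wy, wz, tx, ty, tz, gripper
```

```bash
python3 -c "
from h import *
go(1,-28,46);print(ctrl.get_state()['wrist_force'])"
```

```text
cover 1 target [0.4958 0.2827 0.063 ] shift [-0.3711 -0.0914  0.1808] turn [ 1.000e-04  0.000e+00 -6.468e-01]
[ 0.41352822 -0.08824494  0.29113912]
```

Request:
send_rows([
  {"wx": 0,"wy": 0,"tx": -0.371,"ty": -0.0914,"tz": 0.097,"wz": -0.647,"gripper": 0},
  {"wx": 0,"wy": 0,"tx": -0.371,"ty": -0.0914,"tz": 0.097,"wz": -0.647,"gripper": 0},
  {"wx": 0,"wy": 0,"tx": -0.371,"ty": -0.0914,"tz": 0.097,"wz": -0.647,"gripper": 0},
  {"wx": 0,"wy": 0,"tx": -0.371,"ty": -0.0914,"tz": 0.097,"wz": -0.647,"gripper": 0},
  {"wx": 0,"wy": 0,"tx": -0.371,"ty": -0.0914,"tz": 0.097,"wz": -0.647,"gripper": 0},
  {"wx": 0,"wy": 0,"tx": -0.371,"ty": -0.0914,"tz": 0.097,"wz": -0.647,"gripper": 0},
  {"wx": 0,"wy": 0,"tx": -0.371,"ty": -0.0914,"tz": 0.097,"wz": -0.647,"gripper": 0},
  {"wx": 0,"wy": 0,"tx": -0.371,"ty": -0.0914,"tz": 0.097,"wz": -0.647,"gripper": 0},
  {"wx": 0,"wy": 0,"tx": -0.371,"ty": -0.0914,"tz": 0.097,"wz": -0.647,"gripper": 0},
  {"wx": 0,"wy": 0,"tx": -0.371,"ty": -0.0914,"tz": 0.097,"wz": -0.647,"gripper": 0},
  {"wx": 0,"wy": 0,"tx": -0.371,"ty": -0.0914,"tz": 0.097,"wz": -0.647,"gripper": 0},
  {"wx": 0,"wy": 0,"tx": -0.371,"ty": -0.0914,"tz": 0.097,"wz": -0.647,"gripper": 0},
  {"wx": 0,"wy": 0,"tx": -0.371,"ty": -0.0914,"tz": 0.097,"wz": -0.647,"gripper": 0},
  {"wx": 0,"wy": 0,"tx": -0.371,"ty": -0.0914,"tz": 0.097,"wz": -0.647,"gripper": 0},
  {"wx": 0,"wy": 0,"tx": -0.371,"ty": -0.0914,"tz": 0.097,"wz": -0.647,"gripper": 0},
], grip_force=10)

```text
t: 2.0
ee_pos: [0.4948, 0.2838, 0.1473]
orientation: [-0.476, 3.105, 0.001]
wrist_force: [0.0, -0.5, -0.5]
grip_width: 0.0011
finger_force: 0.0
```

```bash
python3 -c "
from h import *
go(1,-28,44);s=ctrl.get_state();print(s['t'],s['wrist_force'],s['grip_width'])"
```

```text
cover 1 target [0.4958 0.2827 0.061 ] shift [-0.0006 -0.0014  0.0863] turn [0.0003 0.0006 0.0022]
2.0 [ 0.03994583 -0.45963467 -0.51073718] 0.0010506123561063677
```

Request:
send_rows([
  {"wx": 0,"wy": 0,"wz": 0,"tx": -0.0006,"ty": -0.0014,"tz": 0.04,"gripper": 0},
  {"wx": 0,"wy": 0,"wz": 0,"tx": -0.0006,"ty": -0.0014,"tz": 0.075,"gripper": 0},
  {"wx": 0,"wy": 0,"wz": 0,"tx": -0.0006,"ty": -0.0014,"tz": 0.087,"gripper": 0},
  {"wx": 0,"wy": 0,"wz": 0,"tx": -0.0006,"ty": -0.0014,"tz": 0.087,"gripper": 0},
  {"wx": 0,"wy": 0,"wz": 0,"tx": -0.0006,"ty": -0.0014,"tz": 0.087,"gripper": 0},
])

```text
t: 2.42
ee_pos: [0.4963, 0.2824, 0.0601]
orientation: [0.475, -3.105, -0.0]
wrist_force: [0.0, 0.3, 1.1]
grip_width: 0.0007
finger_force: 0.0
```

```bash
python3 -c "
from h import *
go(1,-28,38);s=ctrl.get_state();print(s['t'],s['wrist_force'],s['ee_pos'])
f=vision.grab_frame('side');cv2.imwrite('pics/s1.png',cv2.resize(f['img'][100:240,200:420,::-1],None,fx=3,fy=3))"
```

```text
cover 1 target [0.4958 0.2827 0.055 ] shift [0.0004 0.0004 0.0051] turn [0.0001 0.     0.0018]
2.4167 [0.03539695 0.29811931 1.13452149] [0.49625831 0.28236615 0.06012987]
```

View pics/s1.png

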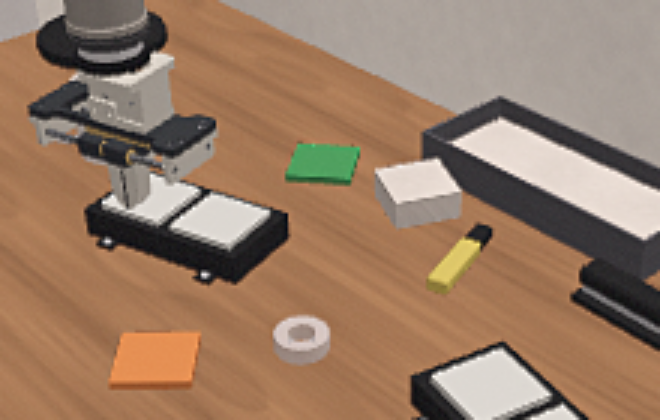

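The closed tips stand just above cover 1's near edge. Now I press in small steps.

Request:
send_rows([
  {"wx": 0,"wy": 0,"wz": 0,"tx": 0,"ty": 0,"tz": 0.002,"gripper": 0},
  {"wx": 0,"wy": 0,"wz": 0,"tx": 0,"ty": 0,"tz": 0.004,"gripper": 0},
  {"wx": 0,"wy": 0,"wz": 0,"tx": 0,"ty": 0,"tz": 0.0055,"gripper": 0},
  {"wx": 0,"wy": 0,"wz": 0,"tx": 0,"ty": 0,"tz": 0.006,"gripper": 0},
  {"wx": 0,"wy": 0,"wz": 0,"tx": 0,"ty": 0,"tz": 0.006,"gripper": 0},
])

```text
t: 2.88
ee_pos: [0.4971, 0.2819, 0.0552]
orientation: [-0.473, 3.104, 0.001]
wrist_force: [-2.8, -0.6, 8.3]
grip_width: 0.0005
finger_force: 4.2
```

Request:
send_rows([
  {"wx": 0,"wy": 0,"wz": 0,"tx": 0,"ty": 0,"tz": 0.0005,"gripper": 0},
  {"wx": 0,"wy": 0,"wz": 0,"tx": 0,"ty": 0,"tz": 0.001,"gripper": 0},
  {"wx": 0,"wy": 0,"wz": 0,"tx": 0,"ty": 0,"tz": 0.001,"gripper": 0},
])

```text
t: 3.13
ee_pos: [0.4972, 0.2819, 0.0552]
orientation: [-0.473, 3.104, 0.001]
wrist_force: [-5.1, -1.4, 15.0]
grip_width: 0.0002
finger_force: 7.9
```

Cover 1 is hard: 8 to 15 N with no sinking. On to cover 2: lift, shift 92 mm and come down.

Request:
send_rows([
  {"wx": 0,"wy": 0,"wz": 0,"tx": 0,"ty": 0,"tz": -0.03,"gripper": 0},
  {"wx": 0,"wy": 0,"wz": 0,"tx": 0,"ty": 0,"tz": -0.03,"gripper": 0},
  {"wx": 0,"wy": 0,"wz": 0,"tx": 0,"ty": -0.04,"tz": -0.03,"gripper": 0},
  {"wx": 0,"wy": 0,"wz": 0,"tx": 0,"ty": -0.08,"tz": -0.03,"gripper": 0},
  {"wx": 0,"wy": 0,"wz": 0,"tx": 0,"ty": -0.092,"tz": -0.03,"gripper": 0},
  {"wx": 0,"wy": 0,"wz": 0,"tx": 0,"ty": -0.092,"tz": -0.03,"gripper": 0},
  {"wx": 0,"wy": 0,"wz": 0,"tx": 0,"ty": -0.092,"tz": -0.012,"gripper": 0},
  {"wx": 0,"wy": 0,"wz": 0,"tx": 0,"ty": -0.092,"tz": -0.008,"gripper": 0},
  {"wx": 0,"wy": 0,"wz": 0,"tx": 0,"ty": -0.092,"tz": -0.008,"gripper": 0},
  {"wx": 0,"wy": 0,"wz": 0,"tx": 0,"ty": -0.092,"tz": -0.008,"gripper": 0},
])

```text
t: 3.97
ee_pos: [0.5237, 0.1945, 0.0607]
orientation: [0.474, -3.105, -0.0]
wrist_force: [-0.4, -0.2, 0.4]
grip_width: 0.0005
finger_force: 0.0
```

```bash
python3 -c "
from h import *
go(2,-28,38)"
```

```text
cover 2 target [0.5228 0.195  0.055 ] shift [0.0008 0.0007 0.0057] turn [ 0.0003 -0.0006  0.0012]
```

Request:
send_rows([
  {"wx": 0,"wy": 0,"wz": 0,"tx": 0,"ty": 0,"tz": 0.002,"gripper": 0},
  {"wx": 0,"wy": 0,"wz": 0,"tx": 0,"ty": 0,"tz": 0.004,"gripper": 0},
  {"wx": 0,"wy": 0,"wz": 0,"tx": 0,"ty": 0,"tz": 0.0055,"gripper": 0},
  {"wx": 0,"wy": 0,"wz": 0,"tx": 0,"ty": 0,"tz": 0.0065,"gripper": 0},
  {"wx": 0,"wy": 0,"wz": 0,"tx": 0,"ty": 0,"tz": 0.0065,"gripper": 0},
])

```text
t: 4.38
ee_pos: [0.5242, 0.1941, 0.0552]
orientation: [-0.473, 3.105, 0.001]
wrist_force: [-2.9, -0.4, 7.5]
grip_width: 0.0001
finger_force: 3.8
```

Request:
send_rows([
  {"wx": 0,"wy": 0,"wz": 0,"tx": 0,"ty": 0,"tz": 0.0005,"gripper": 0},
  {"wx": 0,"wy": 0,"wz": 0,"tx": 0,"ty": 0,"tz": 0.001,"gripper": 0},
  {"wx": 0,"wy": 0,"wz": 0,"tx": 0,"ty": 0,"tz": 0.001,"gripper": 0},
])

```text
t: 4.63
ee_pos: [0.5242, 0.1941, 0.0552]
orientation: [-0.473, 3.104, 0.001]
wrist_force: [-5.1, 0.4, 16.2]
grip_width: 0.0003
finger_force: 7.5
```

Cover 2 is hard too. Lift and compute the move to cover 3.

Request:
send_rows([
  {"wx": 0,"wy": 0,"wz": 0,"tx": 0,"ty": 0,"tz": -0.035,"gripper": 0},
  {"wx": 0,"wy": 0,"wz": 0,"tx": 0,"ty": 0,"tz": -0.06,"gripper": 0},
  {"wx": 0,"wy": 0,"wz": 0,"tx": 0,"ty": 0,"tz": -0.06,"gripper": 0},
  {"wx": 0,"wy": 0,"wz": 0,"tx": 0,"ty": 0,"tz": -0.06,"gripper": 0},
])

```text
t: 4.97
ee_pos: [0.525, 0.194, 0.1147]
orientation: [-0.472, 3.102, 0.001]
wrist_force: [0.4, 0.8, 0.3]
grip_width: 0.0003
finger_force: 0.0
```

```bash
python3 -c "
from h import *
go(3,-28,80);go(3,-28,44);print(ctrl.get_state()['ee_pos'])"
```

```text
cover 3 target [ 0.5306 -0.1742  0.097 ] shift [ 0.1043 -0.3531  0.0174] turn [0.0007 0.0037 0.5126]
cover 3 target [ 0.5306 -0.1742  0.061 ] shift [ 0.1044 -0.3531  0.0534] turn [0.0007 0.0037 0.5126]
[0.52497832 0.19400728 0.11474998]
```

Request:
send_rows([
  {"wx": 0,"wy": 0,"wz": 0.512,"tx": 0.104,"ty": -0.353,"tz": 0,"gripper": 0},
  {"wx": 0,"wy": 0,"wz": 0.512,"tx": 0.104,"ty": -0.353,"tz": 0,"gripper": 0},
  {"wx": 0,"wy": 0,"wz": 0.512,"tx": 0.104,"ty": -0.353,"tz": 0,"gripper": 0},
  {"wx": 0,"wy": 0,"wz": 0.512,"tx": 0.104,"ty": -0.353,"tz": 0,"gripper": 0},
  {"wx": 0,"wy": 0,"wz": 0.512,"tx": 0.104,"ty": -0.353,"tz": 0,"gripper": 0},
  {"wx": 0,"wy": 0,"wz": 0.512,"tx": 0.104,"ty": -0.353,"tz": 0,"gripper": 0},
  {"wx": 0,"wy": 0,"wz": 0.512,"tx": 0.104,"ty": -0.353,"tz": 0,"gripper": 0},
  {"wx": 0,"wy": 0,"wz": 0.512,"tx": 0.104,"ty": -0.353,"tz": 0,"gripper": 0},
  {"wx": 0,"wy": 0,"wz": 0.512,"tx": 0.104,"ty": -0.353,"tz": 0,"gripper": 0},
  {"wx": 0,"wy": 0,"wz": 0.512,"tx": 0.104,"ty": -0.353,"tz": 0,"gripper": 0},
  {"wx": 0,"wy": 0,"wz": 0.512,"tx": 0.104,"ty": -0.353,"tz": 0,"gripper": 0},
  {"wx": 0,"wy": 0,"wz": 0.512,"tx": 0.104,"ty": -0.353,"tz": 0,"gripper": 0},
  {"wx": 0,"wy": 0,"wz": 0.512,"tx": 0.104,"ty": -0.353,"tz": 0,"gripper": 0},
  {"wx": 0,"wy": 0,"wz": 0.512,"tx": 0.104,"ty": -0.353,"tz": 0.03,"gripper": 0},
  {"wx": 0,"wy": 0,"wz": 0.512,"tx": 0.104,"ty": -0.353,"tz": 0.05,"gripper": 0},
  {"wx": 0,"wy": 0,"wz": 0.512,"tx": 0.104,"ty": -0.353,"tz": 0.053,"gripper": 0},
  {"wx": 0,"wy": 0,"wz": 0.512,"tx": 0.104,"ty": -0.353,"tz": 0.053,"gripper": 0},
  {"wx": 0,"wy": 0,"wz": 0.512,"tx": 0.104,"ty": -0.353,"tz": 0.053,"gripper": 0},
])

```text
t: 6.47
ee_pos: [0.5304, -0.1735, 0.0609]
orientation: [0.327, 3.124, -0.0]
wrist_force: [0.9, -0.7, -0.1]
grip_width: 0.0005
finger_force: 0.0
```

```bash
python3 -c "
from h import *
go(3,-28,38)"
```

```text
cover 3 target [ 0.5306 -0.1742  0.055 ] shift [-0.0003 -0.0006  0.0059] turn [-0.      0.0006  0.0019]
```

Request:
send_rows([
  {"wx": 0,"wy": 0,"wz": 0,"tx": 0,"ty": 0,"tz": 0.002,"gripper": 0},
  {"wx": 0,"wy": 0,"wz": 0,"tx": 0,"ty": 0,"tz": 0.004,"gripper": 0},
  {"wx": 0,"wy": 0,"wz": 0,"tx": 0,"ty": 0,"tz": 0.0055,"gripper": 0},
  {"wx": 0,"wy": 0,"wz": 0,"tx": 0,"ty": 0,"tz": 0.0065,"gripper": 0},
  {"wx": 0,"wy": 0,"wz": 0,"tx": 0,"ty": 0,"tz": 0.0065,"gripper": 0},
])

```text
t: 6.88
ee_pos: [0.5303, -0.1744, 0.0552]
orientation: [0.329, 3.123, -0.001]
wrist_force: [-2.1, 1.7, 9.3]
grip_width: 0.0001
finger_force: 4.8
```

Request:
send_rows([
  {"wx": 0,"wy": 0,"wz": 0,"tx": 0,"ty": 0,"tz": 0.0005,"gripper": 0},
  {"wx": 0,"wy": 0,"wz": 0,"tx": 0,"ty": 0,"tz": 0.001,"gripper": 0},
  {"wx": 0,"wy": 0,"wz": 0,"tx": 0,"ty": 0,"tz": 0.001,"gripper": 0},
])

```text
t: 7.13
ee_pos: [0.5304, -0.1744, 0.0552]
orientation: [0.329, 3.122, -0.001]
wrist_force: [-4.1, 2.3, 16.9]
grip_width: 0.0004
finger_force: 8.6
```

Cover 3 is hard. Check cover 4 the same way.

Request:
send_rows([
  {"wx": 0,"wy": 0,"wz": 0,"tx": 0,"ty": 0,"tz": -0.03,"gripper": 0},
  {"wx": 0,"wy": 0,"wz": 0,"tx": 0,"ty": 0,"tz": -0.03,"gripper": 0},
  {"wx": 0,"wy": 0,"wz": 0,"tx": 0,"ty": -0.04,"tz": -0.03,"gripper": 0},
  {"wx": 0,"wy": 0,"wz": 0,"tx": 0,"ty": -0.08,"tz": -0.03,"gripper": 0},
  {"wx": 0,"wy": 0,"wz": 0,"tx": 0,"ty": -0.092,"tz": -0.03,"gripper": 0},
  {"wx": 0,"wy": 0,"wz": 0,"tx": 0,"ty": -0.092,"tz": -0.03,"gripper": 0},
  {"wx": 0,"wy": 0,"wz": 0,"tx": 0,"ty": -0.092,"tz": -0.012,"gripper": 0},
  {"wx": 0,"wy": 0,"wz": 0,"tx": 0,"ty": -0.092,"tz": -0.008,"gripper": 0},
  {"wx": 0,"wy": 0,"wz": 0,"tx": 0,"ty": -0.092,"tz": -0.008,"gripper": 0},
  {"wx": 0,"wy": 0,"wz": 0,"tx": 0,"ty": -0.092,"tz": -0.008,"gripper": 0},
])

```text
t: 7.97
ee_pos: [0.5108, -0.2632, 0.0606]
orientation: [-0.327, -3.124, -0.001]
wrist_force: [1.3, 0.6, -0.5]
grip_width: 0.0006
finger_force: 0.0
```

```bash
python3 -c "
from h import *
go(4,-28,38)"
```

```text
cover 4 target [ 0.5114 -0.2641  0.055 ] shift [-0.0008 -0.0007  0.0056] turn [ 0.0007 -0.0009  0.0014]
```

Request:
send_rows([
  {"wx": 0,"wy": 0,"wz": 0,"tx": 0,"ty": 0,"tz": 0.002,"gripper": 0},
  {"wx": 0,"wy": 0,"wz": 0,"tx": 0,"ty": 0,"tz": 0.004,"gripper": 0},
  {"wx": 0,"wy": 0,"wz": 0,"tx": 0,"ty": 0,"tz": 0.0055,"gripper": 0},
  {"wx": 0,"wy": 0,"wz": 0,"tx": 0,"ty": 0,"tz": 0.0065,"gripper": 0},
  {"wx": 0,"wy": 0,"wz": 0,"tx": 0,"ty": 0,"tz": 0.0065,"gripper": 0},
])

```text
t: 8.38
ee_pos: [0.5107, -0.2641, 0.0541]
orientation: [-0.329, -3.124, -0.0]
wrist_force: [0.2, -0.4, -0.3]
grip_width: 0.0006
finger_force: 0.0
```

Request:
send_rows([
  {"wx": 0,"wy": 0,"wz": 0,"tx": 0,"ty": 0,"tz": 0.0005,"gripper": 0},
  {"wx": 0,"wy": 0,"wz": 0,"tx": 0,"ty": 0,"tz": 0.001,"gripper": 0},
  {"wx": 0,"wy": 0,"wz": 0,"tx": 0,"ty": 0,"tz": 0.001,"gripper": 0},
])

```text
t: 8.63
ee_pos: [0.5106, -0.2642, 0.0532]
orientation: [-0.329, -3.124, -0.0]
wrist_force: [-0.1, 0.3, 0.2]
grip_width: 0.0003
finger_force: 0.2
```

Request:
send_rows([
  {"wx": 0,"wy": 0,"wz": 0,"tx": 0,"ty": 0,"tz": 0.0005,"gripper": 0},
  {"wx": 0,"wy": 0,"wz": 0,"tx": 0,"ty": 0,"tz": 0.001,"gripper": 0},
  {"wx": 0,"wy": 0,"wz": 0,"tx": 0,"ty": 0,"tz": 0.001,"gripper": 0},
  {"wx": 0,"wy": 0,"wz": 0,"tx": 0,"ty": 0,"tz": 0.001,"gripper": 0},
])

```text
t: 8.97
ee_pos: [0.5106, -0.2642, 0.0524]
orientation: [-0.329, -3.124, -0.0]
wrist_force: [-1.1, 1.9, 3.3]
grip_width: 0.0005
finger_force: 1.6
```

```bash
python3 -c "
from h import *
f=vision.grab_frame('side');cv2.imwrite('pics/s4.png',cv2.resize(f['img'][170:290,320:440,::-1],None,fx=5,fy=5,interpolation=cv2.INTER_CUBIC))"
```

```text
(no output)
```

View pics/s4.png

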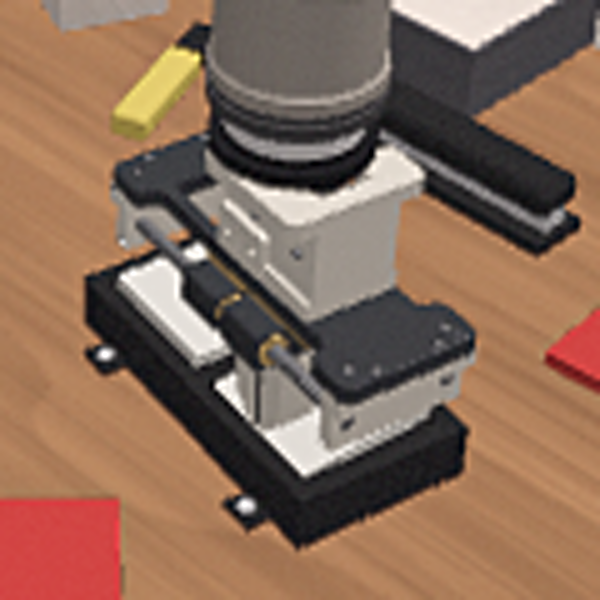

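The picture shows cover 4's near edge dipped under the rim, about 2.8 mm down at 3.3 N, so cover 4 is the loose one. Lift, then go over its middle.

Request:
send_rows([
  {"wx": 0,"wy": 0,"wz": 0,"tx": 0,"ty": 0,"tz": -0.02,"gripper": 0},
  {"wx": 0,"wy": 0,"wz": 0,"tx": 0,"ty": 0,"tz": -0.02,"gripper": 0},
  {"wx": 0,"wy": 0,"wz": 0,"tx": -0.028,"ty": 0,"tz": -0.02,"gripper": 0},
  {"wx": 0,"wy": 0,"wz": 0,"tx": -0.0285,"ty": 0,"tz": -0.02,"gripper": 0},
  {"wx": 0,"wy": 0,"wz": 0,"tx": -0.0285,"ty": 0,"tz": -0.01,"gripper": 0},
  {"wx": 0,"wy": 0,"wz": 0,"tx": -0.0285,"ty": 0,"tz": -0.008,"gripper": 0},
  {"wx": 0,"wy": 0,"wz": 0,"tx": -0.0285,"ty": 0,"tz": -0.008,"gripper": 0},
  {"wx": 0,"wy": 0,"wz": 0,"tx": -0.0285,"ty": 0,"tz": -0.008,"gripper": 0},
])

```text
t: 9.68
ee_pos: [0.5376, -0.2698, 0.0593]
orientation: [-0.329, -3.122, -0.002]
wrist_force: [0.8, -0.7, -0.5]
grip_width: 0.0004
finger_force: 0.0
```

```bash
python3 -c "
from h import *
go(4,0,33)"
```

```text
cover 4 target [ 0.5388 -0.2699  0.05  ] shift [-0.0012  0.0001  0.0093] turn [ 0.0008 -0.0019  0.0003]
```

Request:
send_rows([
  {"wx": 0,"wy": 0,"wz": 0,"tx": -0.001,"ty": 0,"tz": 0.002,"gripper": 0},
  {"wx": 0,"wy": 0,"wz": 0,"tx": -0.001,"ty": 0,"tz": 0.004,"gripper": 0},
  {"wx": 0,"wy": 0,"wz": 0,"tx": -0.001,"ty": 0,"tz": 0.006,"gripper": 0},
  {"wx": 0,"wy": 0,"wz": 0,"tx": -0.001,"ty": 0,"tz": 0.007,"gripper": 0},
  {"wx": 0,"wy": 0,"wz": 0,"tx": -0.001,"ty": 0,"tz": 0.008,"gripper": 0},
  {"wx": 0,"wy": 0,"wz": 0,"tx": -0.001,"ty": 0,"tz": 0.009,"gripper": 0},
  {"wx": 0,"wy": 0,"wz": 0,"tx": -0.001,"ty": 0,"tz": 0.01,"gripper": 0},
  {"wx": 0,"wy": 0,"wz": 0,"tx": -0.001,"ty": 0,"tz": 0.01,"gripper": 0},
])

```text
t: 10.35
ee_pos: [0.5397, -0.2706, 0.0509]
orientation: [0.329, 3.124, -0.001]
wrist_force: [-2.6, -0.9, 7.2]
grip_width: 0.0005
finger_force: 3.6
```

Request:
send_rows([
  {"wx": 0,"wy": 0,"wz": 0,"tx": 0,"ty": 0,"tz": 0.0005,"gripper": 0},
  {"wx": 0,"wy": 0,"wz": 0,"tx": 0,"ty": 0,"tz": 0.001,"gripper": 0},
  {"wx": 0,"wy": 0,"wz": 0,"tx": 0,"ty": 0,"tz": 0.001,"gripper": 0},
  {"wx": 0,"wy": 0,"wz": 0,"tx": 0,"ty": 0,"tz": 0.001,"gripper": 0},
])

```text
t: 10.68
ee_pos: [0.5397, -0.2705, 0.0503]
orientation: [0.329, 3.124, -0.001]
wrist_force: [-2.1, 1.8, 8.1]
grip_width: 0.0003
finger_force: 4.4
```

Request:
send_rows([
  {"wx": 0,"wy": 0,"wz": 0,"tx": 0,"ty": 0,"tz": 0.0005,"gripper": 0},
  {"wx": 0,"wy": 0,"wz": 0,"tx": 0,"ty": 0,"tz": 0.001,"gripper": 0},
  {"wx": 0,"wy": 0,"wz": 0,"tx": 0,"ty": 0,"tz": 0.001,"gripper": 0},
  {"wx": 0,"wy": 0,"wz": 0,"tx": 0,"ty": 0,"tz": 0.001,"gripper": 0},
])

```text
t: 11.02
ee_pos: [0.5397, -0.2705, 0.0502]
orientation: [0.329, 3.123, -0.001]
wrist_force: [-4.5, 2.6, 15.2]
grip_width: 0.0004
finger_force: 7.7
```

Request:
send_rows([
  {"wx": 0,"wy": 0,"wz": 0,"tx": 0,"ty": 0,"tz": 0.0005,"gripper": 0},
  {"wx": 0,"wy": 0,"wz": 0,"tx": 0,"ty": 0,"tz": 0.0005,"gripper": 0},
  {"wx": 0,"wy": 0,"wz": 0,"tx": 0,"ty": 0,"tz": 0.0005,"gripper": 0},
  {"wx": 0,"wy": 0,"wz": 0,"tx": 0,"ty": 0,"tz": 0.0005,"gripper": 0},
  {"wx": 0,"wy": 0,"wz": 0,"tx": 0,"ty": 0,"tz": 0.0005,"gripper": 0},
  {"wx": 0,"wy": 0,"wz": 0,"tx": 0,"ty": 0,"tz": 0.0005,"gripper": 0},
])

```text
t: 11.52
ee_pos: [0.5397, -0.2705, 0.0502]
orientation: [0.328, 3.123, -0.001]
wrist_force: [-6.4, 2.3, 18.1]
grip_width: 0.0008
finger_force: 9.4
```

```bash
python3 -c "
from h import *
f=vision.grab_frame('side');cv2.imwrite('pics/s5.png',cv2.resize(f['img'][170:290,320:440,::-1],None,fx=5,fy=5,interpolation=cv2.INTER_CUBIC))"
```

```text
(no output)
```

View pics/s5.png

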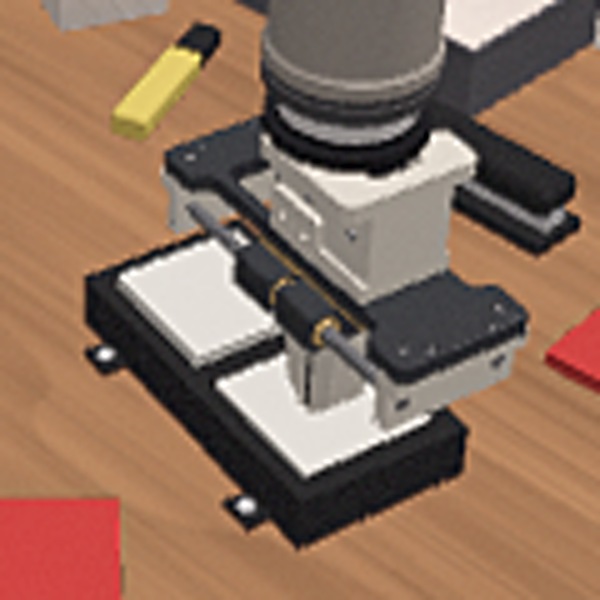

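The picture shows the cover level and almost flush with the rim, with the tips on its middle. It has sunk 5.0 mm, the depth no longer changes, and it is held at 18 N. Handing in.

```bash
python3 -c "
from cell import ctrl
print(ctrl.close_job())"
```

```text
the job is handed in; nothing more can be done
None
```

Cover 4, at the far right of the right box, was the loose one; I pressed its middle down 5 mm to its stop, where it sits level, and handed the job in at about 11.5 s while still holding it at about 18 N.

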